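# Sanitise the soap tins in the ledge caddy

### The arm

A 6-joint arm with a two-finger parallel gripper is mounted at the origin on the work surface. World frame = base frame: x ahead of the robot, y to its left, z up, the work surface at z = 0. Lengths are in m, angles in rad, forces in N, time in s.
With the tool pointing down it reaches from about 0.3 to 0.95 m from the base axis. Payload 3.1 kg.
Tool frame: the origin (TCP) lies midway between the tips of the shut fingers; the grasp point (between the pads) lies 19 mm behind it; z points along the fingers, y is the line along which they close (so a half turn about z gives the same grasp; the last joint's range is limited). The gripper opens to 85 mm and grips with 20 to 120 N. Pads are 22 mm wide; open, the fingers measure 114 mm over their backs; the gripper's body (76 mm by 85 mm) begins 54 mm behind the grasp point. The pads swing forward as they close: fully open they stand 13 mm farther back than shut.
Start: joints at [1.045, 0.308, 1.634, -0, 1.2, -0.07], TCP at [0.275, 0.561, 0.231] pointing down, gripper open.
Joint ranges: [-3.06, 3.06], [-0.79, 1.96], [0.05, 2.63], [-1.19, 4.34], [0.05, 2.64], [-2.94, 2.94]. Speed limits (rad/s): [2.79, 2.79, 3.14, 3.14, 3.14, 3.14].

### API

Orientations are given as a 3x3 rotation matrix whose columns are the frame's x, y, z axes.
In Python, from station import manip gives the robot as it stands. The module is installed in compiled form; this text tells all that it offers.
- The arm moves only by the shell command python3 -m handwheel 'ROWS' [OPENING] [FORCE]. ROWS is JSON, a list of rows, each a list of 6 numbers: the shift along the tool's x, y, z in m, then the turn, a rotation vector about the tool's x, y, z in rad. A call has 1 to 8 rows; each row is the pose to reach, as a shift and turn from the pose commanded when the call began, along the tool's axes at that moment; what a row does not reach only later rows make up. A row lasts 1/10 s, in which the tool goes at most 50 mm and 8.59 degrees, less where a joint would pass 70% of its speed; a pose out of reach is approached as far as the arm can. A call with a gripper value outside its range is refused whole. OPENING is the closure, from 0 (fully open) to 1 (shut), set as the call begins (- or left out, the last holds). The fingers move at their own pace and stop on an object; FORCE is the grip in N (left out, the last holds). Time passes only in rows, so rows that repeat a pose let the fingers close. It gives the time, the measured TCP pose, the force, the opening and the grip force at its end, in the units of the state.
- manip.get_state(): the state, without advancing time (a new reading comes with each control period).
- manip.snapshot(name): name is "scene" or "top"; returns a dict with "pixels" (480x640x3 uint8, blue, green, red), "K" (3x3 intrinsics, pixels), "dist" ([k1, k2, p1, p2, k3] as OpenCV has them; the pictures are not rectified), "rvec" (rotation vector, rad) and "tvec" (3), from world to camera coordinates, as OpenCV has them. Camera axes: x right, y down, z forward; pixel columns grow to the right and rows downward; lengths in m; the calibration is good to about 2 mm. A picture is of the moment at which its call begins. There is no depth.
- manip.hand_in(): hands the job in; it is judged then, once.
The state is a dict: "t": time; "q": joint angles; "qvel": joint speeds; "tau": joint torques, N m; "ee_pos": TCP position; "eef_rot": TCP orientation; "wrist_force": force on the tool from outside, world axes, zero at the start; "torque": the same for the moment, N m; "grip_width": opening from 0.0 (shut) to 1.0 (fully open); "gripper_force": force on a finger pad.
Only numpy, scipy, OpenCV 4.12 (cv2) and the standard library are available. Lean on these libraries where they do the work, as an engineer would, in place of code of your own. Each camera call takes 0.05 s, during which the arm holds its last target. There are 200 camera calls.

### The job

Sanitise the round soap tins standing on the ledge: turn the caddy's lamp handle off, slide the clear cover fully open to the left, push every tin along the ledge into the bay until it is wholly inside (slide them, never lift or tip them), slide the cover fully shut over them, and turn the lamp handle fully on again. The lamp must stay off whenever the cover is open, and the stopper, brush, lavender container and bulldog clip stay where they are.

Things in the scene. Friction and masses are not known exactly. Their poses are not given: they have to be found in the camera images.
- caddy: grey and white sanitising caddy, fixed. Origin on the ledge (z = 0), middle of the bay's open front edge; x points into the bay (away from the robot), y along the caddy to the robot's left, z up. Right of the bay (y -138 to -222 mm) a 40 mm high switch block; left (y 128 to 380) a 30 mm high housing. Behind: a 44 mm high rail (x 100 to 110), a 66 mm high night light (x 112 to 162, y -145 to -215)
- bay (a point): middle of the bay, on the ledge, at caddy x 44, y 0 mm. The bay's floor is the ledge; inside it runs caddy x 0 to 88, y -120 to 120 mm, with 8 mm thick, 34 mm high walls at the back and both sides, open in front (x = 0). Three tins fit side by side, e.g. with centres at x 44 and y -78, 0, 78 mm
- cover (a joint): slide of the bay's clear cover, m: 0 = shut, 0.25 = fully open along caddy +y (left, over the housing); end stops at both, stays where left, friction about 1.2 N. Flat sheet 252 mm long, its top 42 and underside 36 mm high, with a front skirt (caddy x -8 to -2 mm) down to 6 mm above the ledge that closes the bay's front too. Open, its right end is at caddy y 124 mm
- cover_grip (a point): grip point on the grey upright bar on top of the cover; the bar is 14 mm wide (along the slide, caddy y), 60 mm long (caddy x) and stands from 42 to 76 mm above the ledge; this point lies on its middle, 66 mm above the ledge, at caddy x 45, y 0 mm when shut, and moves with the cover
- switch (a joint): angle of the lamp's rotary handle, rad: 0 = OFF (bar front to back, along caddy x), 1.571 = ON (bar along the caddy's length, turned counter-clockwise seen from above); end stops at both, stays where it is left, friction about 0.05 N m
- switch_grip (a point): grip point of the lamp's black rotary handle, on its upright turning axis, 68 mm above the ledge, at caddy x 48, y -180 mm; the handle is a bar 60 mm long, 14 mm wide, from a collar (48 mm diameter, top at 48 mm) up to 77 mm above the ledge
- tin1: round closed aluminium soap tin with plain flat lid, 70 mm diameter, 28 mm high, about 150 g, free to slide on the ledge (it must not be lifted); origin at the centre of its underside, z up. Two or three of the four tins are there in a run, the others are absent (no pose)
- tin2: round closed aluminium soap tin with plain flat lid, 70 mm diameter, 28 mm high, about 150 g, free to slide on the ledge (it must not be lifted); origin at the centre of its underside, z up. Two or three of the four tins are there in a run, the others are absent (no pose)
- tin3: round closed aluminium soap tin with plain flat lid, 70 mm diameter, 28 mm high, about 150 g, free to slide on the ledge (it must not be lifted); origin at the centre of its underside, z up. Two or three of the four tins are there in a run, the others are absent (no pose)
- tin4: round closed aluminium soap tin with plain flat lid, 70 mm diameter, 28 mm high, about 150 g, free to slide on the ledge (it must not be lifted); origin at the centre of its underside, z up. Two or three of the four tins are there in a run, the others are absent (no pose)
- stopper: red sink stopper, 100 mm disc with a 24 mm high knob, origin under its centre; a bystander, to be left where it is
- brush: wooden clothes brush, 50 x 160 x 40 mm, origin under its centre; a bystander, to be left where it is
- container: closed lavender plastic container, 126 x 96 x 64 mm, origin under its centre; a bystander, to be left where it is
- clip: metal bulldog clip lying flat, about 60 x 50 x 20 mm, origin at its underside; a bystander, to be left where it is

How it is judged:
By the outcome, as a careful person would: the job done as asked, in the order asked, and still so for the second after the job is handed in, with the robot touching nothing.
Of tin1, tin2, tin3, tin4 only 2 to 3 are there at a start; the rules pass over those that are not, and their reading is None.
At some moment in a run one of tin1, tin2, tin3, tin4 may be knocked a few centimetres aside while the robot is not near it.
Once in a run the grip may slacken for a moment while it holds something.
It also fails if it takes over 210 s, if anything falls off the work surface, if the arm or the gripper's body presses on something with over 40 N, if the wrist force passes 120 N, or if a joint passes its speed limit or range.

## Working session

There is one attempt and no reset: what is moved stays moved. The work goes in short steps, Python scripts to look and compute and a shell command to move; the robot and the scene stay as the last step left them, time stands still between calls to the robot, and variables do not carry over. Pictures are saved under pics/ and viewed, at most 14 in all, crops included, and the job is handed in when it is done.

```bash
mkdir -p pics
cat > h.py <<'E'
import numpy as np, cv2
from station import manip
def snap(name,fn=None):
    s=manip.snapshot(name)
    if fn: cv2.imwrite('pics/'+fn,s['pixels'])
    return s
def ray(s,px,z):
    "pixels -> world points on plane z"
    p=cv2.undistortPoints(np.array(px,float).reshape(-1,1,2),s['K'],s['dist']).reshape(-1,2)
    R=cv2.Rodrigues(np.array(s['rvec'],float))[0];t=np.array(s['tvec'],float).ravel()
    d=np.c_[p,np.ones(len(p))]@R; c=-R.T@t
    return c+d*((z-c[2])/d[:,2])[:,None]
def proj(s,P):
    return cv2.projectPoints(np.array(P,float).reshape(-1,1,3),s['rvec'],s['tvec'],s['K'],s['dist'])[0].reshape(-1,2)
E
python3 - <<'E'
from h import *
for n in('top','scene'):
    s=snap(n,n+'0.png'); R=cv2.Rodrigues(np.array(s['rvec'],float))[0]; print(n,-R.T@np.array(s['tvec']).ravel(),R[2])
print(manip.get_state())
E
```

```text
top [0.4307981  0.01966917 1.57349993] [ 0.14255014 -0.00954336 -0.98974157]
scene [ 1.29862633 -0.32270643  1.19819709] [-0.47448288  0.24385495 -0.84581367]
{'t': 0.1, 'q': array([ 1.04531214e+00,  3.08925037e-01,  1.63509674e+00,  2.92052190e-05,
        1.19969163e+00, -6.97064076e-02]), 'qvel': array([ 0.00109261, -0.00123984, -0.00305874, -0.00191842,  0.00083256,
        0.00087055]), 'tau': array([-1.20089459e-03, -4.16405118e+01, -2.77646577e+01, -2.24277833e-04,
        3.94559276e-03, -1.25530920e-05]), 'ee_pos': array([0.27473753, 0.56052832, 0.23013963]), 'eef_rot': array([[-8.97914184e-01,  4.40169213e-01, -1.08737890e-03],
       [ 4.40170521e-01,  8.97912354e-01, -1.82096439e-03],
       [ 1.74838491e-04, -2.11370189e-03, -9.99997751e-01]]), 'wrist_force': array([0.15142508, 0.90260303, 0.42054126]), 'torque': array([-0.00521294, -0.05530213, -0.02363347]), 'gripper_force': 0.0, 'grip_width': 0.9970068829672488}
```

View pics/top0.png

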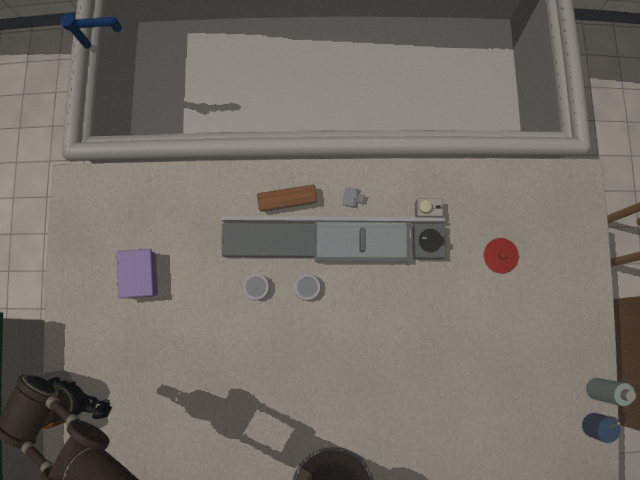

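View pics/scene0.png

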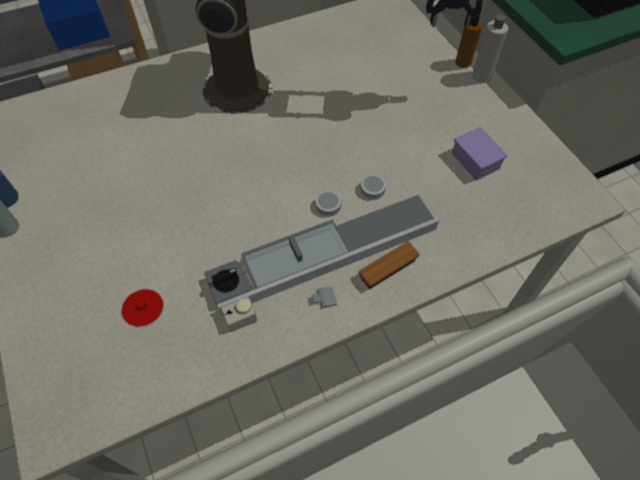

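The top view shows two tins at about (257,287) and (308,287). The housing spans columns 222-316, the cover 316-410 with its bar at (362,240), and the handle is at (431,240). The stopper, container, brush and clip are all clear of the work. Next I'll take an enlarged crop and measure.

Run:
```python
from h import *
s=snap('top'); im=s['pixels']
c=im[185:310,210:455]; cv2.imwrite('pics/crop1.png',cv2.resize(c,None,fx=3.2,fy=3.2,interpolation=cv2.INTER_CUBIC))
s2=snap('scene'); c=s2['pixels'][165:335,195:445]; cv2.imwrite('pics/crop2.png',cv2.resize(c,None,fx=3.2,fy=3.2,interpolation=cv2.INTER_CUBIC))
```

```text
(no output)
```

View pics/crop1.png

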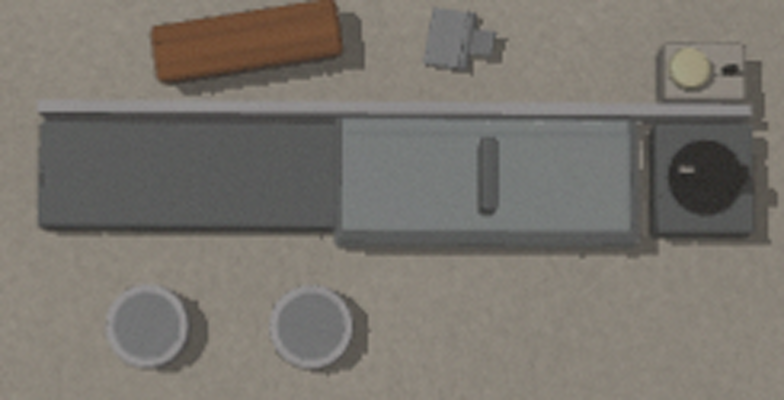

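View pics/crop2.png

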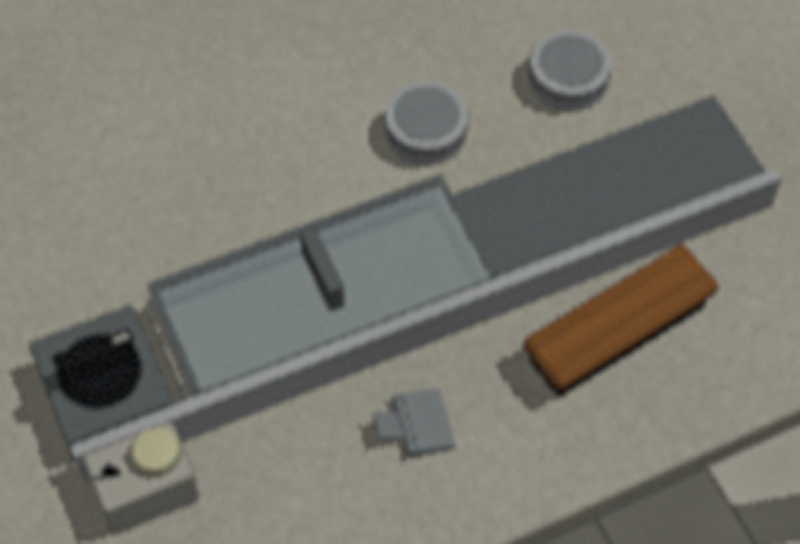

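The handle is black at crop1 (705,177), with its white mark pointing left along the caddy, so it is ON. The cover bar's top runs from (487,138) to (487,213), the rail ends are at (38,101) and (751,103), and the tins are at (149,326) and (311,326).

Run:
```python
from h import *
S={'top':(snap('top'),210,185),'scene':(snap('scene'),195,165)}
f=lambda n,p:(np.array(p,float)+.5)/3.2-.5+np.array(S[n][1:])
def w(n,p,z): return ray(S[n][0],[f(n,p)],z)[0]*1000
A=[('top',(38,101),.044,110,380),('top',(751,103),.044,110,-222),('top',(487,138),.076,75,0),('top',(487,213),.076,15,0),('top',(752,236),.04,0,-222),('top',(652,236),.04,0,-138),('top',(705,177),.07,48,-180),
('scene',(77,452),.044,110,-222),('scene',(778,177),.044,110,380),('scene',(309,236),.076,15,0),('scene',(336,300),.076,75,0),('scene',(98,370),.07,48,-180),('scene',(32,345),.04,0,-222),('scene',(130,308),.04,0,-138)]
W=np.array([w(n,p,z)[:2] for n,p,z,_,_ in A]); C=np.array([[a,b] for *_,a,b in A],float)
for idx in (list(range(4)),list(range(7)),[7,8,9,10],range(14)):
    idx=list(idx);c0=C[idx].mean(0);w0=W[idx].mean(0);U,_,V=np.linalg.svd((C[idx]-c0).T@(W[idx]-w0));R=(U@V).T;o=w0-R@c0
    print('origin',o.round(1),'yaw',np.degrees(np.arctan2(R[1,0],R[0,0])).round(2))
    print((W-(C@R.T+o)).round(1).tolist())
# tins
for n in S:
    s=S[n][0]; hsv=cv2.cvtColor(s['pixels'],cv2.COLOR_BGR2HSV)
    m=((hsv[...,1]<28)&(hsv[...,2]>60)).astype(np.uint8)
    cs=cv2.findContours(m,cv2.RETR_EXTERNAL,cv2.CHAIN_APPROX_NONE)[0]
    for c in cs:
        a=cv2.contourArea(c)
        if 150<a<1200 and len(c)>5:
            e=cv2.fitEllipse(c); print(n,a,np.round(e[0],1),np.round(e[1],1),(ray(s,[e[0]],.024)[0]*1000).round(1))
for n,p in(('top',(149,326)),('top',(311,326)),('scene',(570,63)),('scene',(427,115))): print(n,w(n,p,.028).round(1))
```

```text
origin [608.5 -85.7] yaw -1.02
[[0.0, -4.0], [1.6, -0.8], [0.0, 2.3], [-1.7, 2.6], [-0.5, 0.4], [-0.8, 0.7], [-3.3, 2.7], [-2.3, 2.7], [-0.8, -5.2], [9.4, 0.0], [10.0, -3.3], [16.3, -4.7], [6.7, -0.1], [6.6, -5.6]]
origin [607.9 -85. ] yaw -1.15
[[-0.3, -4.4], [2.7, -1.2], [0.5, 1.8], [-1.1, 2.0], [0.5, -0.3], [0.1, 0.0], [-2.4, 2.2], [-1.3, 2.2], [-1.1, -5.6], [9.9, -0.6], [10.5, -3.8], [17.3, -5.3], [7.8, -0.7], [7.5, -6.2]]
origin [612.6 -87.3] yaw -0.93
[[-3.5, -2.6], [-2.8, 0.6], [-4.1, 3.7], [-5.8, 4.1], [-5.0, 2.0], [-5.1, 2.2], [-7.7, 4.2], [-6.8, 4.1], [-4.3, -3.8], [5.3, 1.6], [5.9, -1.9], [11.9, -3.2], [2.3, 1.5], [2.3, -4.0]]
origin [611.2 -86.7] yaw -0.82
[[-1.4, -3.4], [-1.9, -0.1], [-2.8, 3.1], [-4.4, 3.6], [-4.0, 1.5], [-4.0, 1.7], [-6.7, 3.6], [-5.9, 3.3], [-2.2, -4.5], [6.6, 1.1], [7.2, -2.5], [12.9, -3.8], [3.2, 1.0], [3.4, -4.5]]
top 407.0 [624.9 440.9] [26.2 39.6] [  91.5 -805.1   24. ]
top 1004.0 [610.1 391.3] [25.5 52.1] [ 231.2 -763.7   24. ]
top 586.0 [307.8 286.6] [27.1 29.1] [535.3  58.9  24. ]
top 593.5 [256.6 286.7] [26.6 30. ] [536.8 195.5  24. ]
top 177.0 [625.2 273.1] [17.4 25.3] [ 555.7 -828.7   24. ]
top 745.5 [624.4 235.1] [29.5 41.8] [ 663.6 -835.5   24. ]
top 327.0 [352.8 197.1] [19.6 25. ] [777.2 -65.7  24. ]
scene 770.0 [41.3 61.4] [  8.8 142.7] [-353.  -529.5   24. ]
scene 527.0 [14.3 14.2] [25.8 43.7] [-637.1 -569.4   24. ]
top [536.9 196.1  28. ]
top [535.4  61.4  28. ]
scene [539.5 196.5  28. ]
scene [536.9  61.7  28. ]
```

```bash
cat >> h.py <<'E'
O=np.array([608.5,-85.,0])/1000; YAW=np.radians(-1.0)
def Rz(a): return cv2.Rodrigues(np.array([0,0,float(a)]))[0]
def c2w(p): return O+Rz(YAW)@(np.array(p,float)/1000)
def w2c(p): return (Rz(YAW).T@(np.array(p)-O))*1000
def go(cx,cy,z,ydeg):
    "tool-frame shift/turn to caddy point mm (z mm), tool y at ydeg from caddy x; also state"
    st=manip.get_state(); R=np.array(st['eef_rot']); p=np.array(st['ee_pos'])
    a=np.radians(ydeg)+YAW; y=np.array([np.cos(a),np.sin(a),0]); zz=np.array([0,0,-1.]); T=np.c_[np.cross(y,zz),y,zz]
    print('t',round(st['t'],2),'caddy',w2c(p).round(1),'ydeg',np.degrees(np.arctan2(R[1,1],R[0,1])-YAW).round(1),'grip',round(st['grip_width'],3),round(st['gripper_force'],1),'F',st['wrist_force'].round(1))
    print('shift',(R.T@(c2w([cx,cy,z])-p)).round(4),'turn',cv2.Rodrigues(R.T@T)[0].ravel().round(3))
E
python3 -c "
from h import *
go(48,-180,150,0)"
```

```text
t 0.3 caddy [-344.7  640.   230.8] ydeg 64.9 grip 1.0 0.0 F [-0.3 -0.3  0.5]
shift [-0.7036 -0.5757  0.0813] turn [-1.000e-03  0.000e+00  1.132e+00]
```

```bash
T='[-0.7036,-0.5757,0.0813,0,0,1.132]'; 
python3 -m handwheel '[[-0.7,-0.576,0.08,0,0,1.132],[-0.7,-0.576,0.08,0,0,1.132],[-0.7,-0.576,0.08,0,0,1.132],[-0.7,-0.576,0.08,0,0,1.132],[-0.7,-0.576,0.08,0,0,1.132],[-0.7,-0.576,0.08,0,0,1.132],[-0.7,-0.576,0.08,0,0,1.132],[-0.7,-0.576,0.08,0,0,1.132]]' 0.3
python3 -c "
from h import *
go(48,-180,150,0)"
```

```text
t: 1.1
ee_pos: [0.4406, 0.1966, 0.1963]
eef_rot: [[0.021, 1.0, 0.001], [1.0, -0.021, 0.0], [0.0, 0.001, -1.0]]
wrist_force: [1.1, -0.1, -0.1]
grip_width: 0.697
gripper_force: 0.0
t 1.1 caddy [-172.8  278.6  196.3] ydeg -0.2 grip 0.697 0.0 F [ 1.1 -0.1 -0.1]
shift [-0.4578  0.2225  0.0463] turn [ 0.001 -0.    -0.004]
```

```bash
python3 -m handwheel '[[-0.458,0.2225,0.046,0,0,0],[-0.458,0.2225,0.046,0,0,0],[-0.458,0.2225,0.046,0,0,0],[-0.458,0.2225,0.046,0,0,0],[-0.458,0.2225,0.046,0,0,0],[-0.458,0.2225,0.046,0,0,0],[-0.458,0.2225,0.046,0,0,0],[-0.458,0.2225,0.046,0,0,0]]'
python3 -m handwheel '[[-0.062,0.03,0.006,0,0,0],[-0.062,0.03,0.006,0,0,0],[-0.062,0.03,0.006,0,0,0],[-0.062,0.03,0.006,0,0,0]]'
python3 - <<'E'
from h import *
go(48,-180,53,0)
s=snap('top');c=s['pixels'][150:330,300:540];cv2.imwrite('pics/c3.png',cv2.resize(c,None,fx=3.2,fy=3.2,interpolation=cv2.INTER_CUBIC))
E
```

```text
t: 1.9
ee_pos: [0.6085, -0.1649, 0.16]
eef_rot: [[0.017, 1.0, 0.0], [1.0, -0.017, 0.0], [0.0, 0.0, -1.0]]
wrist_force: [0.3, 0.2, 0.1]
grip_width: 0.698
gripper_force: 0.0
t: 2.3
ee_pos: [0.6363, -0.2251, 0.1535]
eef_rot: [[0.018, 1.0, -0.001], [1.0, -0.018, 0.001], [0.001, -0.001, -1.0]]
wrist_force: [0.1, 0.5, 0.8]
grip_width: 0.698
gripper_force: 0.0
t 2.3 caddy [  30.2 -139.6  153.5] ydeg -0.0 grip 0.698 0.0 F [0.1 0.5 0.8]
shift [-0.0405  0.0179  0.1005] turn [-0.001 -0.001 -0.001]
```

View pics/c3.png

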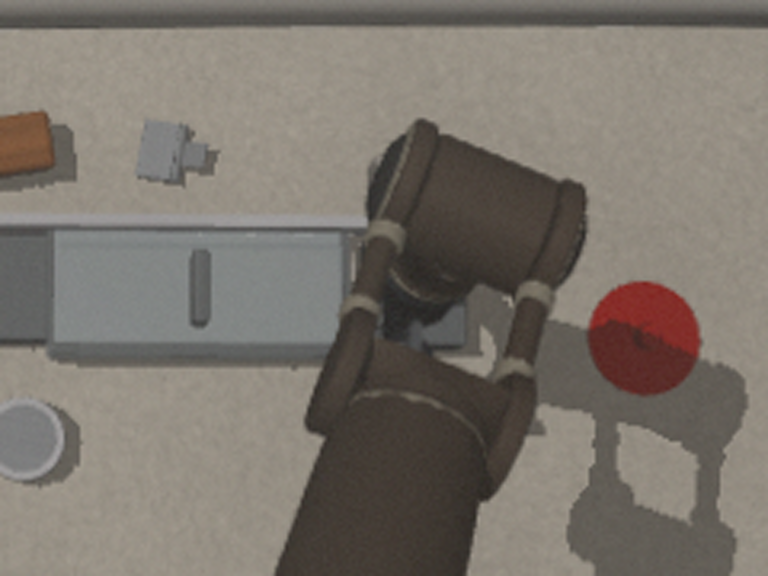

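The arm hides the handle in this view; stopper, clip and cover are unchanged. I'll move over the axis first, then lower.

```bash
python3 -m handwheel '[[-0.04,0.018,0.03,0,0,0],[-0.04,0.018,0.03,0,0,0],[-0.04,0.018,0.03,0,0,0],[-0.04,0.018,0.03,0,0,0]]'
python3 -c "
from h import *
go(48,-180,53,0)"
```

```text
t: 2.75
ee_pos: [0.6542, -0.264, 0.1249]
eef_rot: [[0.016, 1.0, 0.0], [1.0, -0.016, 0.001], [0.001, 0.0, -1.0]]
wrist_force: [0.5, -0.1, -0.8]
grip_width: 0.701
gripper_force: 0.0
t 2.75 caddy [  48.8 -178.2  124.9] ydeg 0.1 grip 0.701 0.0 F [ 0.5 -0.1 -0.8]
shift [-0.0018 -0.0008  0.0719] turn [ 0.    -0.001  0.002]
```

```bash
python3 -m handwheel '[[-0.001,-0.001,0.03,0,0,0],[-0.001,-0.001,0.05,0,0,0],[-0.001,-0.001,0.065,0,0,0],[-0.001,-0.001,0.072,0,0,0],[-0.001,-0.001,0.072,0,0,0],[-0.001,-0.001,0.072,0,0,0]]'
python3 -m handwheel '[[0,0,0,0,0,0],[0,0,0,0,0,0],[0,0,0,0,0,0],[0,0,0,0,0,0],[0,0,0,0,0,0],[0,0,0,0,0,0],[0,0,0,0,0,0]]' 1 40
python3 -c "
from h import *
go(48,-180,53,0)"
```

```text
t: 3.35
ee_pos: [0.6541, -0.2667, 0.0534]
eef_rot: [[0.017, 1.0, 0.002], [1.0, -0.017, -0.001], [-0.001, 0.002, -1.0]]
wrist_force: [-1.2, -0.1, 0.1]
grip_width: 0.699
gripper_force: 0.0
t: 4.05
ee_pos: [0.6538, -0.2669, 0.053]
eef_rot: [[0.017, 1.0, 0.001], [1.0, -0.017, -0.001], [-0.001, 0.001, -1.0]]
wrist_force: [-0.3, 0.4, 4.8]
grip_width: 0.156
gripper_force: 41.7
t 4.05 caddy [  48.5 -181.1   53. ] ydeg 0.0 grip 0.156 41.7 F [-0.3  0.4  4.8]
shift [ 0.0011 -0.0005 -0.    ] turn [0.001 0.001 0.   ]
```

The grip reads 13 mm, so it holds the 14 mm bar. Now turn it clockwise seen from above (+ about tool z).

```bash
python3 -m handwheel '[[0,0,0,0,0,0.1],[0,0,0,0,0,0.2],[0,0,0,0,0,0.3],[0,0,0,0,0,0.4],[0,0,0,0,0,0.5],[0,0,0,0,0,0.6],[0,0,0,0,0,0.7],[0,0,0,0,0,0.8]]'
python3 -m handwheel '[[0,0,0,0,0,0.1],[0,0,0,0,0,0.2],[0,0,0,0,0,0.3],[0,0,0,0,0,0.4],[0,0,0,0,0,0.5],[0,0,0,0,0,0.6],[0,0,0,0,0,0.7],[0,0,0,0,0,0.79]]'
python3 -c "
from h import *
go(48,-180,53,-90); print(manip.get_state()['torque'])"
```

```text
t: 4.85
ee_pos: [0.6552, -0.2676, 0.053]
eef_rot: [[0.732, 0.682, 0.005], [0.682, -0.732, -0.002], [0.002, 0.005, -1.0]]
wrist_force: [3.4, -1.3, 1.9]
grip_width: 0.153
gripper_force: 41.3
t: 5.65
ee_pos: [0.6558, -0.2689, 0.0531]
eef_rot: [[0.999, -0.039, 0.006], [-0.039, -0.999, -0.005], [0.006, 0.005, -1.0]]
wrist_force: [4.4, -3.3, 0.2]
grip_width: 0.157
gripper_force: 44.2
t 5.65 caddy [  50.5 -183.1   53.1] ydeg -91.2 grip 0.157 44.2 F [ 4.4 -3.3  0.2]
shift [-0.0025 -0.003   0.    ] turn [ 0.005 -0.006 -0.021]
[-0.51277919 -0.68376222  0.73892393]
```

It is against the end stop (0.74 N m, 91 degrees turned). Release, lift and look.

```bash
python3 -m handwheel '[[0,0,0,0,0,0],[0,0,0,0,0,0],[0,0,0,0,0,0],[0,0,0,0,0,0]]' 0.3
python3 -m handwheel '[[0,0,-0.02,0,0,0],[0,0,-0.05,0,0,0],[0,0,-0.075,0,0,0],[0,0,-0.075,0,0,0]]'
python3 -c "
from h import *
go(45,0,120,-90)"
```

```text
t: 6.05
ee_pos: [0.6525, -0.2661, 0.0515]
eef_rot: [[0.999, -0.036, -0.001], [-0.036, -0.999, 0.001], [-0.001, -0.001, -1.0]]
wrist_force: [-0.5, 0.4, 0.3]
grip_width: 0.699
gripper_force: 0.0
t: 6.45
ee_pos: [0.6563, -0.2679, 0.1323]
eef_rot: [[0.999, -0.036, 0.008], [-0.036, -0.999, -0.004], [0.008, 0.004, -1.0]]
wrist_force: [0.3, -0.6, 0.7]
grip_width: 0.703
gripper_force: 0.0
t 6.45 caddy [  51.  -182.1  132.3] ydeg -91.0 grip 0.703 0.0 F [ 0.3 -0.6  0.7]
shift [-0.0094 -0.182   0.0116] turn [ 0.004 -0.008 -0.018]
```

```bash
python3 -m handwheel '[[-0.009,-0.05,0.01,0.004,-0.008,-0.018],[-0.009,-0.1,0.01,0.004,-0.008,-0.018],[-0.009,-0.15,0.01,0.004,-0.008,-0.018],[-0.009,-0.182,0.01,0.004,-0.008,-0.018],[-0.009,-0.182,0.01,0.004,-0.008,-0.018],[-0.009,-0.182,0.01,0.004,-0.008,-0.018]]'
python3 - <<'E'
from h import *
go(45,0,51,-90)
s=snap('scene');c=s['pixels'][165:335,195:445];cv2.imwrite('pics/c4.png',cv2.resize(c,None,fx=3.2,fy=3.2,interpolation=cv2.INTER_CUBIC))
E
```

```text
t: 7.05
ee_pos: [0.65, -0.0834, 0.116]
eef_rot: [[1.0, -0.016, -0.01], [-0.016, -1.0, 0.004], [-0.01, -0.004, -1.0]]
wrist_force: [-0.5, -0.1, 0.2]
grip_width: 0.703
gripper_force: 0.0
t 7.05 caddy [ 41.5   2.3 116. ] ydeg -89.9 grip 0.703 0.0 F [-0.5 -0.1  0.2]
shift [0.0041 0.0026 0.065 ] turn [-0.004  0.01   0.002]
```

View pics/c4.png

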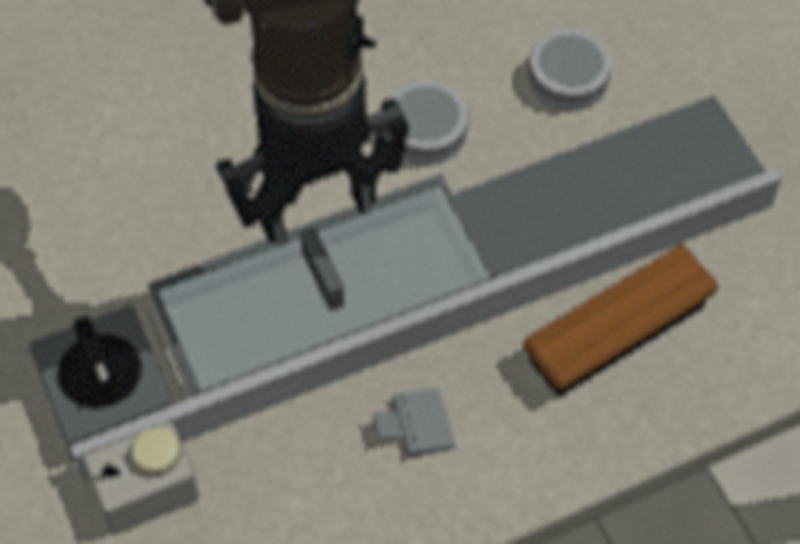

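The handle now lies front to back at crop (98,365), so the lamp is OFF, and the fingers straddle the cover bar at (322,265). Lower and grip.

```bash
python3 -m handwheel '[[0.004,0.001,0.03,-0.002,0.006,0],[0.004,0.001,0.05,-0.002,0.006,0],[0.004,0.001,0.06,-0.002,0.006,0],[0.004,0.001,0.065,-0.002,0.006,0],[0.004,0.001,0.065,-0.002,0.006,0]]'
python3 -m handwheel '[[0,0,0,0,0,0],[0,0,0,0,0,0],[0,0,0,0,0,0],[0,0,0,0,0,0],[0,0,0,0,0,0],[0,0,0,0,0,0],[0,0,0,0,0,0]]' 1 40
python3 -c "
from h import *
go(45,251,51,-90)"
```

```text
t: 7.6
ee_pos: [0.6539, -0.0861, 0.0515]
eef_rot: [[1.0, -0.019, -0.003], [-0.019, -1.0, 0.002], [-0.003, -0.002, -1.0]]
wrist_force: [0.4, -0.5, 0.5]
grip_width: 0.697
gripper_force: 0.0
t: 8.3
ee_pos: [0.6551, -0.0853, 0.0533]
eef_rot: [[1.0, -0.018, -0.0], [-0.018, -1.0, 0.002], [-0.0, -0.002, -1.0]]
wrist_force: [-1.1, 0.3, 5.7]
grip_width: 0.152
gripper_force: 41.3
t 8.3 caddy [46.5  0.5 53.3] ydeg -90.0 grip 0.152 41.3 F [-1.1  0.3  5.7]
shift [-0.0017 -0.2505  0.0027] turn [-0.002  0.    -0.001]
```

```bash
python3 -m handwheel '[[0,-0.015,0,0,0,0],[0,-0.035,0,0,0,0],[0,-0.055,0,0,0,0],[0,-0.075,0,0,0,0],[0,-0.095,0,0,0,0],[0,-0.115,0,0,0,0],[0,-0.135,0,0,0,0],[0,-0.155,0,0,0,0]]'
python3 -m handwheel '[[0,-0.02,0,0,0,0],[0,-0.04,0,0,0,0],[0,-0.06,0,0,0,0],[0,-0.08,0,0,0,0],[0,-0.09,0,0,0,0],[0,-0.096,0,0,0,0],[0,-0.098,0,0,0,0],[0,-0.098,0,0,0,0]]'
python3 -c "
from h import *
go(45,251,51,-90)"
```

```text
t: 9.1
ee_pos: [0.6578, 0.0702, 0.0533]
eef_rot: [[1.0, -0.018, -0.0], [-0.018, -1.0, 0.001], [-0.0, -0.001, -1.0]]
wrist_force: [-0.7, -1.5, 3.6]
grip_width: 0.149
gripper_force: 41.1
t: 9.9
ee_pos: [0.6594, 0.1613, 0.0533]
eef_rot: [[1.0, -0.016, -0.003], [-0.016, -1.0, -0.008], [-0.002, 0.008, -1.0]]
wrist_force: [-0.8, -17.0, 8.5]
grip_width: 0.153
gripper_force: 42.1
t 9.9 caddy [ 46.6 247.2  53.3] ydeg -89.9 grip 0.153 42.1 F [ -0.8 -17.    8.5]
shift [-0.0016 -0.0039  0.0023] turn [0.008 0.002 0.001]
```

```bash
python3 -m handwheel '[[0,0.003,0,0,0,0],[0,0.003,0,0,0,0]]'
python3 -m handwheel '[[0,0,0,0,0,0],[0,0,0,0,0,0],[0,0,0,0,0,0],[0,0,0,0,0,0]]' 0.3
python3 -m handwheel '[[0,0,-0.03,0,0,0],[0,0,-0.07,0,0,0],[0,0,-0.1,0,0,0],[0,0,-0.13,0,0,0],[0,0,-0.13,0,0,0]]'
python3 - <<'E'
from h import *
go(-75,145,140,-90)
for n,b in(('top',(180,320,200,460)),('scene',(150,340,190,450))):
    s=snap(n);c=s['pixels'][b[0]:b[1],b[2]:b[3]];cv2.imwrite('pics/d_%s.png'%n,cv2.resize(c,None,fx=3,fy=3,interpolation=cv2.INTER_CUBIC))
E
```

```text
t: 10.1
ee_pos: [0.6594, 0.1612, 0.0533]
eef_rot: [[1.0, -0.018, -0.002], [-0.018, -1.0, -0.003], [-0.002, 0.003, -1.0]]
wrist_force: [-0.2, -9.9, 7.7]
grip_width: 0.153
gripper_force: 41.8
t: 10.5
ee_pos: [0.6581, 0.1654, 0.0518]
eef_rot: [[1.0, -0.018, -0.003], [-0.018, -1.0, 0.002], [-0.003, -0.002, -1.0]]
wrist_force: [0.4, 0.1, -0.2]
grip_width: 0.705
gripper_force: 0.0
t: 11.0
ee_pos: [0.6628, 0.1658, 0.1888]
eef_rot: [[1.0, -0.018, 0.009], [-0.018, -1.0, 0.004], [0.009, -0.005, -1.0]]
wrist_force: [0.8, -0.1, 0.5]
grip_width: 0.699
gripper_force: 0.0
t 11.0 caddy [ 49.9 251.7 188.8] ydeg -90.0 grip 0.699 0.0 F [ 0.8 -0.1  0.5]
shift [-0.1253  0.107   0.0472] turn [-0.005 -0.009 -0.   ]
```

View pics/d_scene.png

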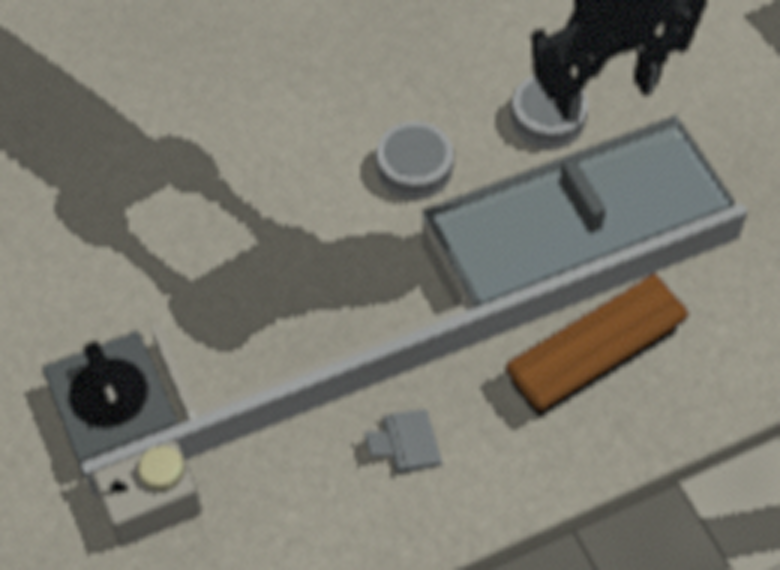

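The cover is fully open (its bar is at (583,193)) and the bay is clear. The lamp is OFF and the tins are unmoved at crop (414,153) and (549,105). Next I'll go above the nearer tin.

```bash
python3 -m handwheel '[[-0.035,0.03,0.01,0,-0.006,0],[-0.07,0.06,0.025,0,-0.006,0],[-0.1,0.09,0.04,0,-0.006,0],[-0.125,0.107,0.047,0,-0.006,0],[-0.125,0.107,0.047,0,-0.006,0],[-0.125,0.107,0.047,0,-0.006,0],[-0.125,0.107,0.047,0,-0.006,0]]' 0
python3 - <<'E'
from h import *
go(-75,145.2,2,-90)
s=snap('scene');c=s['pixels'][150:300,250:450];cv2.imwrite('pics/e.png',cv2.resize(c,None,fx=3,fy=3,interpolation=cv2.INTER_CUBIC))
E
```

```text
t: 11.8
ee_pos: [0.5331, 0.0604, 0.1356]
eef_rot: [[1.0, -0.018, -0.007], [-0.018, -1.0, 0.003], [-0.007, -0.002, -1.0]]
wrist_force: [-0.3, -0.0, 0.2]
grip_width: 1.001
gripper_force: 0.0
t 11.8 caddy [-77.9 144.1 135.6] ydeg -90.0 grip 1.001 0.0 F [-0.3 -0.   0.2]
shift [ 0.0038 -0.0008  0.1336] turn [-0.002  0.007 -0.   ]
```

View pics/e.png

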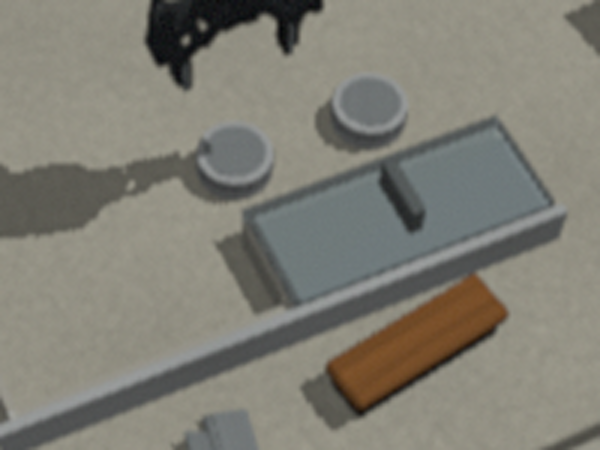

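Tin at crop (234,155), unmoved, with the fingers above and either side of it. Descend.

```bash
python3 -m handwheel '[[0.003,-0.001,0.03,0,0.004,0],[0.003,-0.001,0.06,0,0.004,0],[0.003,-0.001,0.08,0,0.004,0],[0.003,-0.001,0.095,0,0.004,0],[0.003,-0.001,0.1,0,0.004,0],[0.003,-0.001,0.1,0,0.004,0]]'
python3 -m handwheel '[[0,0,0.01,0,0,0],[0,0,0.02,0,0,0],[0,0,0.03,0,0,0],[0,0,0.032,0,0,0],[0,0,0.032,0,0,0]]'
python3 -c "
from h import *
go(-75,145.2,2,-90)"
```

```text
t: 12.45
ee_pos: [0.5344, 0.0614, 0.0352]
eef_rot: [[1.0, -0.018, -0.005], [-0.018, -1.0, 0.002], [-0.005, -0.002, -1.0]]
wrist_force: [-0.6, -0.1, 0.5]
grip_width: 1.001
gripper_force: 0.0
t: 12.95
ee_pos: [0.5334, 0.061, 0.0029]
eef_rot: [[1.0, -0.018, -0.006], [-0.018, -1.0, 0.002], [-0.006, -0.002, -1.0]]
wrist_force: [-0.3, -0.6, -0.4]
grip_width: 0.996
gripper_force: 0.0
t 12.95 caddy [-77.6 144.7   2.9] ydeg -90.1 grip 0.996 0.0 F [-0.3 -0.6 -0.4]
shift [ 0.0027 -0.0005  0.0008] turn [-0.002  0.006 -0.001]
```

```bash
python3 -m handwheel '[[0.002,0,0,0,0.004,0],[0.002,0,0,0,0.004,0],[0.002,0,0,0,0.004,0],[0.002,0,0,0,0.004,0],[0.002,0,0,0,0.004,0],[0.002,0,0,0,0.004,0],[0.002,0,0,0,0.004,0],[0.002,0,0,0,0.004,0]]' 1 20
python3 -c "
from h import *
go(-75,-55,2,-90)"
```

```text
t: 13.75
ee_pos: [0.5368, 0.0611, 0.004]
eef_rot: [[1.0, -0.018, 0.001], [-0.018, -1.0, 0.002], [0.001, -0.002, -1.0]]
wrist_force: [1.1, 0.2, 3.5]
grip_width: 0.811
gripper_force: 23.4
t 13.75 caddy [-74.3 144.8   4. ] ydeg -90.0 grip 0.811 23.4 F [1.1 0.2 3.5]
shift [-0.0006  0.1998  0.0016] turn [-0.002 -0.001 -0.001]
```

The grip is 69 mm wide, so it holds the tin. Slide it right along the ledge, then in.

```bash
python3 -m handwheel '[[0,0.015,0,0,0,0],[0,0.04,0,0,0,0],[0,0.065,0,0,0,0],[0,0.09,0,0,0,0],[0,0.115,0,0,0,0],[0,0.14,0,0,0,0],[0,0.165,0,0,0,0],[0,0.18,0,0,0,0]]'
python3 -m handwheel '[[0,0.01,0,0,0,0],[0,0.02,0,0,0,0],[0,0.02,0,0,0,0],[0,0.02,0,0,0,0]]'
python3 -c "
from h import *
go(46,-55,2,-90)"
```

```text
t: 14.55
ee_pos: [0.5329, -0.12, 0.004]
eef_rot: [[1.0, -0.021, 0.0], [-0.021, -1.0, 0.004], [0.0, -0.004, -1.0]]
wrist_force: [1.2, 5.9, 9.0]
grip_width: 0.811
gripper_force: 23.9
t: 14.95
ee_pos: [0.5326, -0.1404, 0.004]
eef_rot: [[1.0, -0.019, 0.001], [-0.019, -1.0, 0.001], [0.001, -0.001, -1.0]]
wrist_force: [-1.5, -1.2, 7.4]
grip_width: 0.808
gripper_force: 23.8
t 14.95 caddy [-74.9 -56.7   4. ] ydeg -90.1 grip 0.808 23.8 F [-1.5 -1.2  7.4]
shift [ 0.1209 -0.0019  0.0021] turn [-0.001 -0.001 -0.001]
```

```bash
python3 -m handwheel '[[0.015,-0.002,0,0,0,0],[0.035,-0.002,0,0,0,0],[0.055,-0.002,0,0,0,0],[0.075,-0.002,0,0,0,0],[0.095,-0.002,0,0,0,0],[0.11,-0.002,0,0,0,0],[0.12,-0.002,0,0,0,0],[0.12,-0.002,0,0,0,0]]'
python3 -m handwheel '[[0,0,0,0,0,0],[0,0,0,0,0,0],[0,0,0,0,0,0]]'
python3 -c "
from h import *
go(46,-55,2,-90)"
```

```text
t: 15.75
ee_pos: [0.6527, -0.1402, 0.0039]
eef_rot: [[1.0, -0.018, -0.001], [-0.018, -1.0, 0.002], [-0.001, -0.002, -1.0]]
wrist_force: [-0.9, 0.2, 5.9]
grip_width: 0.808
gripper_force: 23.9
t: 16.05
ee_pos: [0.6527, -0.1402, 0.0039]
eef_rot: [[1.0, -0.018, 0.001], [-0.018, -1.0, 0.001], [0.001, -0.001, -1.0]]
wrist_force: [0.7, -0.3, 5.4]
grip_width: 0.813
gripper_force: 23.8
t 16.05 caddy [ 45.2 -54.4   3.9] ydeg -90.0 grip 0.813 23.8 F [ 0.7 -0.3  5.4]
shift [0.0008 0.0006 0.0019] turn [-0.001 -0.001 -0.001]
```

Release, rise, and go toward the other tin while checking it.

```bash
python3 -m handwheel '[[0,0,0,0,0,0],[0,0,0,0,0,0],[0,0,0,0,0,0],[0,0,0,0,0,0]]' 0
python3 -m handwheel '[[0,0,-0.02,0,0,0],[0,0,-0.05,0,0,0],[0,0,-0.09,0,0,0],[0,0,-0.13,0,0,0],[0,0,-0.13,0,0,0]]'
python3 - <<'E'
from h import *
go(-75,280,135,-90)
s=snap('scene');c=s['pixels'][150:340,190:450];cv2.imwrite('pics/f.png',cv2.resize(c,None,fx=3,fy=3,interpolation=cv2.INTER_CUBIC))
t=snap('top');np.save('t.npy',t['pixels'])
hsv=cv2.cvtColor(t['pixels'],cv2.COLOR_BGR2HSV);m=((hsv[...,1]<28)&(hsv[...,2]>60)).astype(np.uint8)
for c in cv2.findContours(m,cv2.RETR_EXTERNAL,cv2.CHAIN_APPROX_NONE)[0]:
    if 150<cv2.contourArea(c)<1200:
        e=cv2.fitEllipse(c);print(np.round(e[0]+e[1],1),w2c(ray(t,[e[0]],.026)[0]).round(1))
E
```

```text
t: 16.45
ee_pos: [0.6518, -0.139, 0.0025]
eef_rot: [[1.0, -0.018, -0.001], [-0.018, -1.0, 0.002], [-0.001, -0.002, -1.0]]
wrist_force: [-0.1, 0.1, 0.3]
grip_width: 1.0
gripper_force: 0.0
t: 16.95
ee_pos: [0.6576, -0.1407, 0.1409]
eef_rot: [[1.0, -0.018, 0.013], [-0.018, -1.0, -0.002], [0.013, 0.001, -1.0]]
wrist_force: [0.5, -0.7, 0.2]
grip_width: 1.002
gripper_force: 0.0
t 16.95 caddy [ 50.1 -54.9 140.9] ydeg -90.0 grip 1.002 0.0 F [ 0.5 -0.7  0.2]
shift [-0.1253 -0.3348  0.0038] turn [ 0.001 -0.013 -0.001]
[622.8 445.3  31.3  56.8] [-515.7 -721.6   26. ]
[610.2 391.3  24.5  53.2] [-365.2 -684.4   26. ]
[256.7 286.3  27.1  29.5] [-75.8 278.6  26. ]
[626.7 277.5  26.3  36.3] [ -52.3 -747.3   26. ]
[384.  245.2  15.4  20.9] [ 36.2 -61.2  26. ]
[624.3 237.9  28.8  39. ] [  59.7 -747.4   26. ]
[438.1 235.1  18.   60.8] [  64.4 -208.8   26. ]
[352.  197.   20.   23.1] [168.3  24.4  26. ]
```

View pics/f.png

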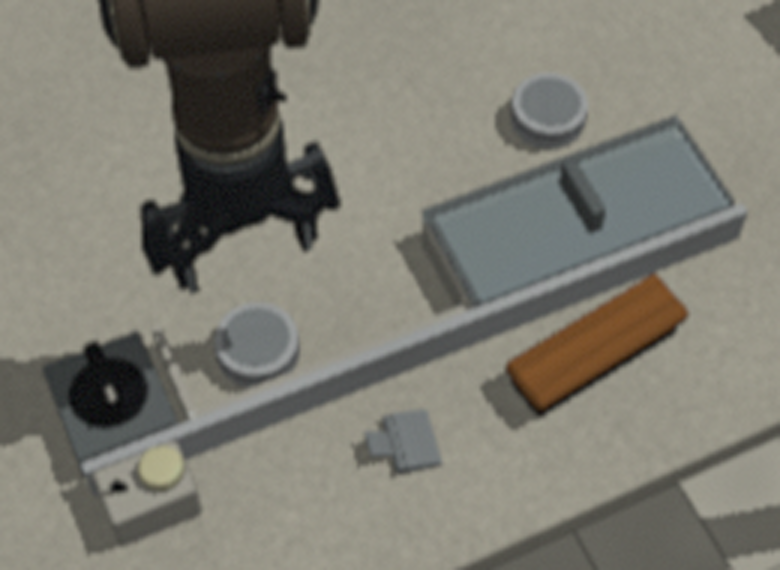

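The first tin sits in the bay at crop (257,340). The second is still at (549,105), about caddy (-76,279).

```bash
python3 -m handwheel '[[-0.015,-0.04,0,0,-0.006,0],[-0.03,-0.08,0,0,-0.006,0],[-0.045,-0.12,0,0,-0.006,0],[-0.06,-0.16,0,0,-0.006,0],[-0.075,-0.2,0,0,-0.006,0],[-0.09,-0.24,0,0,-0.006,0],[-0.105,-0.28,0,0,-0.006,0],[-0.12,-0.32,0,0,-0.006,0]]'
python3 -m handwheel '[[-0.005,-0.014,0,0,0,0],[-0.005,-0.014,0,0,0,0],[-0.005,-0.014,0,0,0,0]]'
python3 - <<'E'
from h import *
go(-75,279.5,2,-90)
t=snap('scene');p=t['pixels'][165:205,350:395]
m=(p.mean(2)>125).astype(np.uint8)
hsv=cv2.cvtColor(t['pixels'],cv2.COLOR_BGR2HSV)
cv2.imwrite('pics/g.png',cv2.resize(t['pixels'][120:260,300:460],None,fx=3,fy=3,interpolation=cv2.INTER_CUBIC))
E
```

```text
t: 17.85
ee_pos: [0.5357, 0.1838, 0.1315]
eef_rot: [[1.0, -0.018, -0.01], [-0.018, -1.0, 0.001], [-0.01, -0.001, -1.0]]
wrist_force: [0.1, -0.1, 0.4]
grip_width: 1.001
gripper_force: 0.0
t: 18.15
ee_pos: [0.5331, 0.196, 0.1328]
eef_rot: [[1.0, -0.017, -0.008], [-0.017, -1.0, 0.001], [-0.008, -0.001, -1.0]]
wrist_force: [-0.1, -0.7, 0.6]
grip_width: 1.001
gripper_force: 0.0
t 18.15 caddy [-80.3 279.7 132.8] ydeg -90.0 grip 1.001 0.0 F [-0.1 -0.7  0.6]
shift [0.0063 0.0002 0.1307] turn [-0.001  0.008 -0.   ]
```

View pics/g.png

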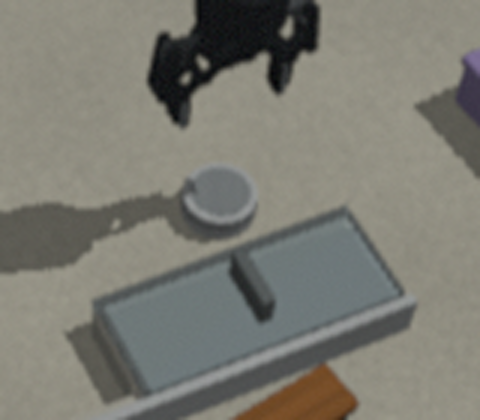

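The second tin is at crop (219,195), unmoved and below the fingers. Descend and grip.

```bash
python3 -m handwheel '[[0.003,0,0.03,0,0.005,0],[0.003,0,0.06,0,0.005,0],[0.003,0,0.08,0,0.005,0],[0.003,0,0.095,0,0.005,0],[0.003,0,0.098,0,0.005,0],[0.003,0,0.098,0,0.005,0]]'
python3 -m handwheel '[[0,0,0.01,0,0,0],[0,0,0.02,0,0,0],[0,0,0.03,0,0,0],[0,0,0.032,0,0,0],[0,0,0.032,0,0,0]]'
python3 -m handwheel '[[0.002,0,0,0,0,0],[0.002,0,0,0,0,0],[0.002,0,0,0,0,0],[0.002,0,0,0,0,0],[0.002,0,0,0,0,0],[0.002,0,0,0,0,0],[0.002,0,0,0,0,0],[0.002,0,0,0,0,0]]' 1 20
python3 -c "
from h import *
go(-75,53,2,-90)"
```

```text
t: 18.8
ee_pos: [0.5363, 0.1962, 0.0356]
eef_rot: [[1.0, -0.019, -0.001], [-0.019, -1.0, 0.002], [-0.002, -0.002, -1.0]]
wrist_force: [-0.1, -0.3, 1.0]
grip_width: 1.0
gripper_force: 0.0
t: 19.3
ee_pos: [0.5352, 0.197, 0.0031]
eef_rot: [[1.0, -0.018, -0.003], [-0.018, -1.0, 0.002], [-0.003, -0.002, -1.0]]
wrist_force: [0.4, 0.6, 0.4]
grip_width: 1.001
gripper_force: 0.0
t: 20.1
ee_pos: [0.5387, 0.1973, 0.0044]
eef_rot: [[1.0, -0.018, 0.0], [-0.018, -1.0, 0.002], [0.0, -0.002, -1.0]]
wrist_force: [1.1, 0.3, 3.5]
grip_width: 0.806
gripper_force: 23.4
t 20.1 caddy [-74.8 281.    4.4] ydeg -90.0 grip 0.806 23.4 F [1.1 0.3 3.5]
shift [-1.00e-04  2.28e-01  1.80e-03] turn [-0.002 -0.    -0.001]
```

```bash
python3 -m handwheel '[[0,0.015,0,0,0,0],[0,0.04,0,0,0,0],[0,0.065,0,0,0,0],[0,0.09,0,0,0,0],[0,0.115,0,0,0,0],[0,0.14,0,0,0,0],[0,0.165,0,0,0,0],[0,0.19,0,0,0,0]]'
python3 -m handwheel '[[0,0.02,0,0,0,0],[0,0.03,0,0,0,0],[0,0.038,0,0,0,0],[0,0.038,0,0,0,0],[0,0.038,0,0,0,0]]'
python3 -c "
from h import *
go(46,53,2,-90)"
```

```text
t: 20.9
ee_pos: [0.5347, 0.0065, 0.0043]
eef_rot: [[1.0, -0.019, -0.0], [-0.019, -1.0, 0.004], [-0.0, -0.004, -1.0]]
wrist_force: [0.0, 4.6, 6.2]
grip_width: 0.811
gripper_force: 23.8
t: 21.4
ee_pos: [0.534, -0.0323, 0.0043]
eef_rot: [[1.0, -0.019, -0.0], [-0.019, -1.0, 0.001], [-0.0, -0.001, -1.0]]
wrist_force: [0.2, -1.4, 7.5]
grip_width: 0.813
gripper_force: 23.8
t 21.4 caddy [-75.4  51.4   4.3] ydeg -90.1 grip 0.813 23.8 F [ 0.2 -1.4  7.5]
shift [ 0.1214 -0.0018  0.0023] turn [-0.001  0.    -0.002]
```

```bash
python3 -m handwheel '[[0.015,-0.002,0,0,0,0],[0.035,-0.002,0,0,0,0],[0.055,-0.002,0,0,0,0],[0.075,-0.002,0,0,0,0],[0.095,-0.002,0,0,0,0],[0.11,-0.002,0,0,0,0],[0.12,-0.002,0,0,0,0],[0.12,-0.002,0,0,0,0]]'
python3 -m handwheel '[[0,0,0,0,0,0],[0,0,0,0,0,0]]'
python3 -m handwheel '[[0,0,0,0,0,0],[0,0,0,0,0,0],[0,0,0,0,0,0],[0,0,0,0,0,0]]' 0
python3 -m handwheel '[[0,0,-0.02,0,0,0],[0,0,-0.05,0,0,0],[0,0,-0.09,0,0,0],[0,0,-0.13,0,0,0],[0,0,-0.13,0,0,0]]'
python3 - <<'E'
from h import *
go(45,250,130,-90)
s=snap('scene');c=s['pixels'][150:340,190:450];cv2.imwrite('pics/i.png',cv2.resize(c,None,fx=3,fy=3,interpolation=cv2.INTER_CUBIC))
E
```

```text
t: 22.2
ee_pos: [0.6536, -0.0321, 0.0036]
eef_rot: [[1.0, -0.018, -0.002], [-0.018, -1.0, 0.002], [-0.002, -0.002, -1.0]]
wrist_force: [0.1, -0.1, 4.8]
grip_width: 0.81
gripper_force: 24.6
t: 22.4
ee_pos: [0.6536, -0.0321, 0.0036]
eef_rot: [[1.0, -0.018, -0.001], [-0.018, -1.0, 0.001], [-0.001, -0.001, -1.0]]
wrist_force: [0.1, -1.4, 4.7]
grip_width: 0.811
gripper_force: 24.4
t: 22.8
ee_pos: [0.6532, -0.0309, 0.0027]
eef_rot: [[1.0, -0.018, -0.002], [-0.018, -1.0, 0.002], [-0.002, -0.002, -1.0]]
wrist_force: [-0.5, 0.5, 0.4]
grip_width: 1.0
gripper_force: 0.0
t: 23.3
ee_pos: [0.6593, -0.0318, 0.1409]
eef_rot: [[1.0, -0.018, 0.013], [-0.018, -1.0, 0.001], [0.013, -0.001, -1.0]]
wrist_force: [1.5, 0.2, 0.7]
grip_width: 1.001
gripper_force: 0.0
t 23.3 caddy [ 49.9  54.1 140.9] ydeg -90.0 grip 1.001 0.0 F [1.5 0.2 0.7]
shift [-0.0051 -0.1959  0.011 ] turn [-0.001 -0.013 -0.   ]
```

View pics/i.png

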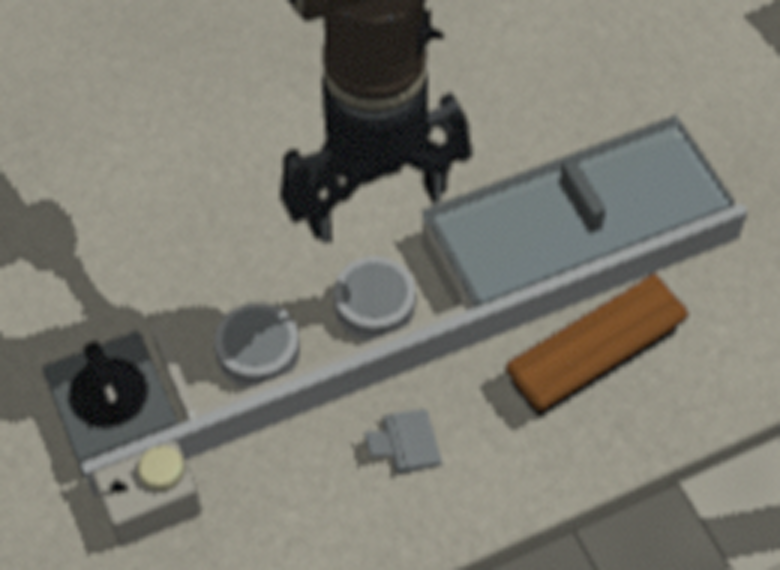

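Both tins are in the bay, at crop (257,340) and (375,292); everything else is unchanged. Move over the cover bar.

```bash
python3 -m handwheel '[[-0.004,-0.04,0.01,0,-0.006,0],[-0.004,-0.08,0.01,0,-0.006,0],[-0.004,-0.12,0.01,0,-0.006,0],[-0.004,-0.16,0.01,0,-0.006,0],[-0.004,-0.194,0.01,0,-0.006,0],[-0.004,-0.194,0.01,0,-0.006,0],[-0.004,-0.194,0.01,0,-0.006,0]]' 0.3
python3 - <<'E'
from h import *
s=snap('scene')
for p in((257,340),(375,292)): print(w2c(ray(s,[((p[0]+.5)/3-.5+190,(p[1]+.5)/3-.5+150)],.028)[0]).round(1))
go(45,248.5,52,-90)
E
```

```text
t: 24.05
ee_pos: [0.652, 0.1633, 0.1218]
eef_rot: [[1.0, -0.016, -0.01], [-0.016, -1.0, 0.001], [-0.01, -0.001, -1.0]]
wrist_force: [0.3, -0.7, -0.5]
grip_width: 0.702
gripper_force: 0.0
[ 46.2 -54.7  28. ]
[43.9 53.4 28. ]
t 24.1 caddy [ 39.5 248.1 122.1] ydeg -90.0 grip 0.693 0.0 F [-0.6 -0.   0.3]
shift [ 0.0061 -0.0004  0.0701] turn [-0.001  0.01   0.   ]
```

```bash
python3 -m handwheel '[[0.005,0,0.03,0,0.006,0],[0.005,0,0.05,0,0.006,0],[0.005,0,0.065,0,0.006,0],[0.005,0,0.07,0,0.006,0],[0.005,0,0.07,0,0.006,0],[0.005,0,0.07,0,0.006,0]]'
python3 -m handwheel '[[0,0,0,0,0,0],[0,0,0,0,0,0],[0,0,0,0,0,0],[0,0,0,0,0,0],[0,0,0,0,0,0],[0,0,0,0,0,0],[0,0,0,0,0,0]]' 1 40
python3 - <<'E'
from h import *
go(45,-1,52,-90)
s=snap('scene');c=s['pixels'][150:340,190:450];cv2.imwrite('pics/j.png',cv2.resize(c,None,fx=3,fy=3,interpolation=cv2.INTER_CUBIC))
E
```

```text
t: 24.7
ee_pos: [0.6589, 0.1625, 0.0546]
eef_rot: [[1.0, -0.019, 0.001], [-0.019, -1.0, 0.002], [0.001, -0.002, -1.0]]
wrist_force: [-0.7, -0.4, 0.1]
grip_width: 0.7
gripper_force: 0.0
t: 25.4
ee_pos: [0.6585, 0.1611, 0.0548]
eef_rot: [[1.0, -0.018, -0.0], [-0.018, -1.0, -0.0], [-0.0, 0.0, -1.0]]
wrist_force: [-1.7, -4.8, 3.5]
grip_width: 0.153
gripper_force: 41.1
t 25.4 caddy [ 45.7 247.   54.8] ydeg -90.0 grip 0.153 41.1 F [-1.7 -4.8  3.5]
shift [-0.0007  0.248   0.0029] turn [ 0.  0. -0.]
```

View pics/j.png

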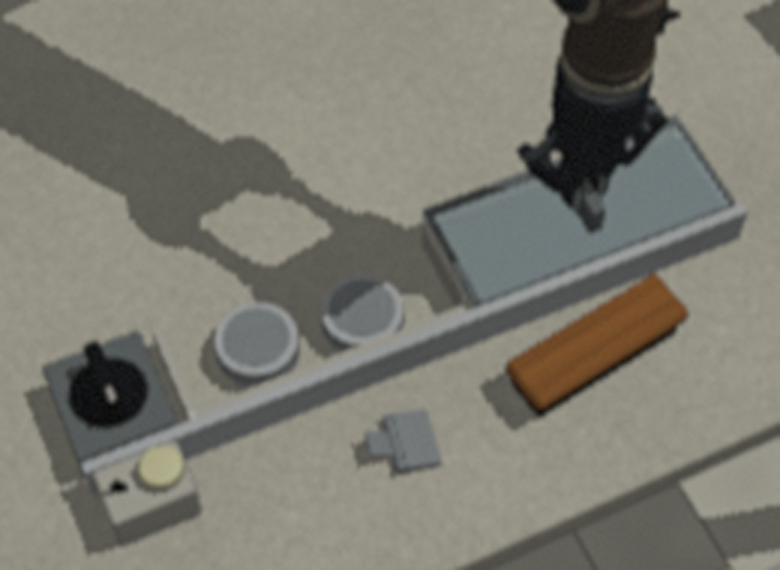

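The left tin was knocked from (375,292) to (362,312). I'll measure whether it is still wholly inside.

Run:
```python
from h import *
s=snap('scene')
for p in((257,340),(362,311)): print(w2c(ray(s,[((p[0]+.5)/3-.5+190,(p[1]+.5)/3-.5+150)],.028)[0]).round(1))
```

```text
[ 46.2 -54.7  28. ]
[56.5 35.9 28. ]
```

It is at about (55,36) against the back wall, flat and wholly inside, with a 20 mm gap to the other tin. Close the cover.

```bash
python3 -m handwheel '[[0,0.015,0,0,0,0],[0,0.035,0,0,0,0],[0,0.055,0,0,0,0],[0,0.075,0,0,0,0],[0,0.095,0,0,0,0],[0,0.115,0,0,0,0],[0,0.135,0,0,0,0],[0,0.155,0,0,0,0]]'
python3 -m handwheel '[[0,0.02,0,0,0,0],[0,0.04,0,0,0,0],[0,0.06,0,0,0,0],[0,0.08,0,0,0,0],[0,0.09,0,0,0,0],[0,0.096,0,0,0,0],[0,0.099,0,0,0,0],[0,0.099,0,0,0,0]]'
python3 -c "
from h import *
go(45,-1,51,-90)"
```

```text
t: 26.3
ee_pos: [0.6558, 0.0061, 0.0548]
eef_rot: [[1.0, -0.019, 0.001], [-0.019, -1.0, 0.003], [0.001, -0.003, -1.0]]
wrist_force: [-1.1, 1.7, 5.2]
grip_width: 0.153
gripper_force: 41.4
t: 27.1
ee_pos: [0.6541, -0.089, 0.0548]
eef_rot: [[1.0, -0.02, 0.001], [-0.02, -1.0, 0.008], [0.001, -0.008, -1.0]]
wrist_force: [-0.7, 9.6, 7.5]
grip_width: 0.151
gripper_force: 41.7
t 27.1 caddy [45.7 -3.2 54.8] ydeg -90.2 grip 0.151 41.7 F [-0.7  9.6  7.5]
shift [-0.0007 -0.0022  0.0038] turn [-0.008 -0.001 -0.003]
```

```bash
python3 -m handwheel '[[0,-0.0015,0,0,0,0],[0,-0.0015,0,0,0,0]]'
python3 -m handwheel '[[0,0,0,0,0,0],[0,0,0,0,0,0],[0,0,0,0,0,0],[0,0,0,0,0,0]]' 0.3
python3 -m handwheel '[[0,0,-0.03,0,0,0],[0,0,-0.06,0,0,0],[0,0,-0.075,0,0,0],[0,0,-0.075,0,0,0]]'
python3 -c "
from h import *
go(48,-180,125,-90)"
```

```text
t: 27.3
ee_pos: [0.6541, -0.089, 0.0548]
eef_rot: [[1.0, -0.019, 0.001], [-0.019, -1.0, 0.004], [0.001, -0.004, -1.0]]
wrist_force: [0.9, 5.9, 7.5]
grip_width: 0.153
gripper_force: 41.6
t: 27.7
ee_pos: [0.6528, -0.0903, 0.0526]
eef_rot: [[1.0, -0.019, -0.002], [-0.019, -1.0, 0.002], [-0.002, -0.002, -1.0]]
wrist_force: [-0.1, 0.1, 0.7]
grip_width: 0.7
gripper_force: 0.0
t: 28.1
ee_pos: [0.6558, -0.0905, 0.1313]
eef_rot: [[1.0, -0.018, 0.005], [-0.018, -1.0, 0.001], [0.005, -0.001, -1.0]]
wrist_force: [0.6, -0.3, 0.6]
grip_width: 0.701
gripper_force: 0.0
t 28.1 caddy [ 47.4  -4.7 131.3] ydeg -90.0 grip 0.701 0.0 F [ 0.6 -0.3  0.6]
shift [0.0007 0.1753 0.0062] turn [-0.001 -0.005 -0.001]
```

```bash
python3 -m handwheel '[[0,0.04,0,0,0,0],[0,0.08,0,0,0,0],[0,0.12,0,0,0,0],[0,0.155,0,0,0,0],[0,0.175,0,0,0,0],[0,0.175,0,0,0,0],[0,0.175,0,0,0,0]]'
python3 - <<'E'
from h import *
go(48,-180,53,-90)
s=snap('scene');c=s['pixels'][150:340,190:450];cv2.imwrite('pics/k.png',cv2.resize(c,None,fx=3,fy=3,interpolation=cv2.INTER_CUBIC))
E
```

```text
t: 28.8
ee_pos: [0.6496, -0.264, 0.1265]
eef_rot: [[1.0, -0.019, -0.003], [-0.019, -1.0, 0.004], [-0.003, -0.004, -1.0]]
wrist_force: [-0.3, -0.5, 0.1]
grip_width: 0.7
gripper_force: 0.0
t 28.8 caddy [  44.2 -178.2  126.5] ydeg -90.1 grip 0.7 0.0 F [-0.3 -0.5  0.1]
shift [0.004  0.0021 0.0735] turn [-0.004  0.003 -0.002]
```

View pics/k.png

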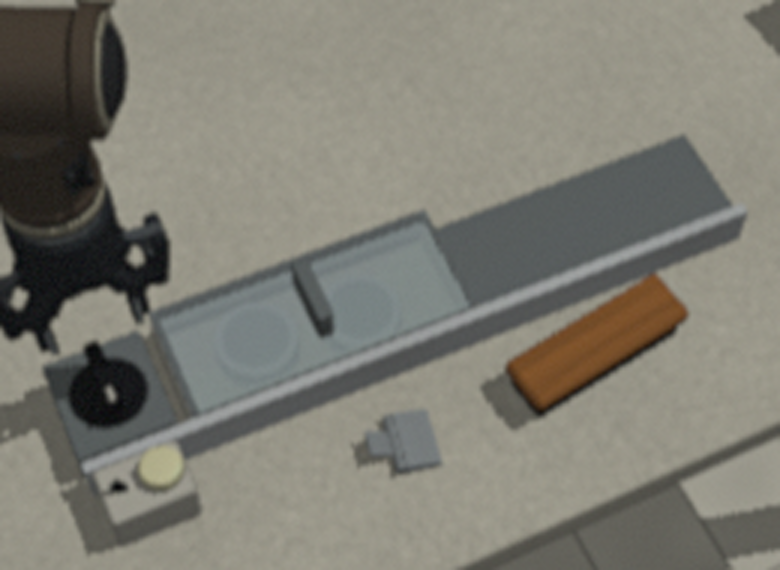

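The cover is fully shut over both tins (visible through it at (257,340) and (362,311)), and the handle is still OFF at (105,380). Grip the handle.

```bash
python3 -m handwheel '[[0.003,0.001,0.03,-0.002,0.002,0],[0.003,0.001,0.05,-0.002,0.002,0],[0.003,0.001,0.065,-0.002,0.002,0],[0.003,0.001,0.073,-0.002,0.002,0],[0.003,0.001,0.073,-0.002,0.002,0],[0.003,0.001,0.073,-0.002,0.002,0]]'
python3 -m handwheel '[[0,0,0,0,0,0],[0,0,0,0,0,0],[0,0,0,0,0,0],[0,0,0,0,0,0],[0,0,0,0,0,0],[0,0,0,0,0,0],[0,0,0,0,0,0]]' 1 40
python3 -c "
from h import *
go(48,-180,53,0)"
```

```text
t: 29.45
ee_pos: [0.6539, -0.2655, 0.0555]
eef_rot: [[1.0, -0.018, 0.002], [-0.018, -1.0, -0.0], [0.002, 0.0, -1.0]]
wrist_force: [0.2, -0.8, 0.2]
grip_width: 0.697
gripper_force: 0.0
t: 30.15
ee_pos: [0.6538, -0.2687, 0.0562]
eef_rot: [[1.0, -0.018, 0.003], [-0.018, -1.0, -0.005], [0.003, 0.005, -1.0]]
wrist_force: [0.7, -5.1, 0.7]
grip_width: 0.152
gripper_force: 41.4
t 30.15 caddy [  48.5 -182.9   56.2] ydeg -90.0 grip 0.152 41.4 F [ 0.7 -5.1  0.7]
shift [-0.0005 -0.0029  0.0032] turn [ 6.000e-03  1.000e-03 -1.571e+00]
```

```bash
python3 -m handwheel '[[0,0.002,0,0,0,-0.1],[0,0.002,0,0,0,-0.2],[0,0.002,0,0,0,-0.3],[0,0.002,0,0,0,-0.4],[0,0.002,0,0,0,-0.5],[0,0.002,0,0,0,-0.6],[0,0.002,0,0,0,-0.7],[0,0.002,0,0,0,-0.8]]'
python3 -m handwheel '[[0,0,0,0,0,-0.1],[0,0,0,0,0,-0.2],[0,0,0,0,0,-0.3],[0,0,0,0,0,-0.4],[0,0,0,0,0,-0.5],[0,0,0,0,0,-0.6],[0,0,0,0,0,-0.7],[0,0,0,0,0,-0.8]]'
python3 -c "
from h import *
go(48,-180,53,0); print(manip.get_state()['torque'])"
```

```text
t: 30.95
ee_pos: [0.6537, -0.2688, 0.0562]
eef_rot: [[0.707, 0.707, 0.002], [0.707, -0.707, -0.001], [0.001, 0.003, -1.0]]
wrist_force: [-0.2, -1.4, 2.4]
grip_width: 0.155
gripper_force: 41.6
t: 31.75
ee_pos: [0.6537, -0.2689, 0.0562]
eef_rot: [[-0.014, 1.0, 0.003], [1.0, 0.014, -0.002], [-0.002, 0.003, -1.0]]
wrist_force: [-1.1, -1.1, 2.3]
grip_width: 0.156
gripper_force: 43.4
t 31.75 caddy [  48.4 -183.1   56.2] ydeg 1.8 grip 0.156 43.4 F [-1.1 -1.1  2.3]
shift [ 0.0031 -0.0003  0.0032] turn [0.003 0.002 0.031]
[-0.26925307  0.23447675 -0.8012239 ]
```

Against the ON stop (0.8 N m). Release, rise clear and back off.

```bash
python3 -m handwheel '[[0,0,0,0,0,0.01],[0,0,0,0,0,0.01]]'
python3 -m handwheel '[[0,0,0,0,0,0],[0,0,0,0,0,0],[0,0,0,0,0,0],[0,0,0,0,0,0]]' 0.3
python3 -m handwheel '[[0,0,-0.03,0,0,0],[0,0,-0.07,0,0,0],[0,0,-0.11,0,0,0],[0,0,-0.15,0,0,0],[0,0,-0.15,0,0,0]]'
python3 -m handwheel '[[0,-0.04,0,0,0,0],[0,-0.08,0,0,0,0],[0,-0.12,0,0,0,0],[0,-0.16,0,0,0,0],[0,-0.2,0,0,0,0],[0,-0.2,0,0,0,0],[0,-0.2,0,0,0,0]]'
python3 - <<'E'
from h import *
s=snap('scene');c=s['pixels'][150:345,90:450];cv2.imwrite('pics/l.png',cv2.resize(c,None,fx=2.2,fy=2.2,interpolation=cv2.INTER_CUBIC))
E
```

```text
t: 31.95
ee_pos: [0.6537, -0.2689, 0.0562]
eef_rot: [[0.002, 1.0, 0.002], [1.0, -0.002, -0.002], [-0.002, 0.002, -1.0]]
wrist_force: [-1.2, -2.6, 5.1]
grip_width: 0.155
gripper_force: 42.2
t: 32.35
ee_pos: [0.6529, -0.2671, 0.0541]
eef_rot: [[-0.001, 1.0, 0.0], [1.0, 0.001, 0.001], [0.001, 0.0, -1.0]]
wrist_force: [0.6, 0.5, 0.6]
grip_width: 0.7
gripper_force: 0.0
t: 32.85
ee_pos: [0.6576, -0.2696, 0.2136]
eef_rot: [[-0.001, 1.0, 0.014], [1.0, 0.001, -0.006], [-0.006, 0.014, -1.0]]
wrist_force: [0.1, -0.6, 1.2]
grip_width: 0.697
gripper_force: 0.0
t: 33.55
ee_pos: [0.4525, -0.2678, 0.2043]
eef_rot: [[0.0, 1.0, 0.001], [1.0, -0.0, 0.0], [0.0, 0.001, -1.0]]
wrist_force: [0.2, -0.5, 0.9]
grip_width: 0.701
gripper_force: 0.0
```

View pics/l.png

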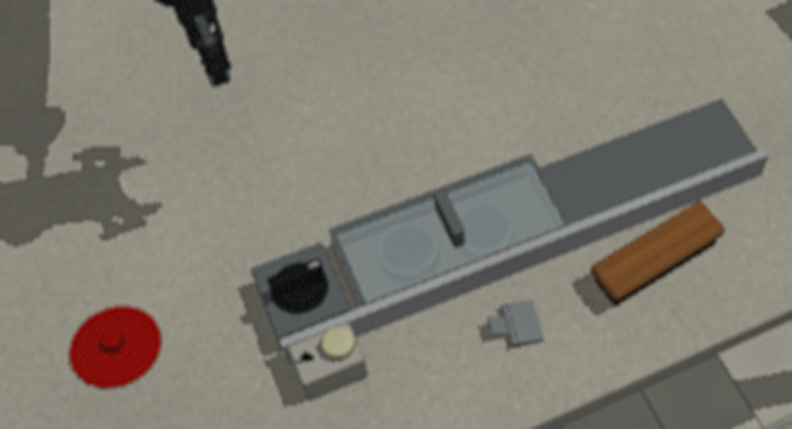

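The handle's mark at (313,264) shows ON, the cover is shut with both tins inside (410,250) and (487,228), bystanders are unmoved, and the arm is clear.

```bash
python3 -c "
from station import manip
print(manip.hand_in())"
```

```text
the job is handed in; nothing more can be done
None
```

The job is handed in: both tins are in the bay under the fully shut cover, the lamp is back on, it was off whenever the cover was open, and the other items look unmoved in the pictures (no verdict came back).

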